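# Load a driver board under the jig's spring clip

## Task

Load the small green circuit board that lies in the channel of the repair jig: press the long blue pedal of the spring clip down with one fingertip and keep it down while your other fingertip pushes the board along its channel, under the raised red jaw, until it is fully home against the black end stop. Then let the clip up so that it clamps the board, and leave the hand clear. Push the board only, never lift it, and leave everything else on the bench where it is.

Things in the scene. Friction and masses are not known exactly. Their poses are not given: they have to be found in the camera images.
- jig: Fixed aluminium jig on the bench; place and yaw vary. Origin on the bench surface; x = push direction along the channel, y towards the pedal, z up. Base plate spans x -122..+68, y -42..+102 mm, 12 mm thick; its top is the channel floor, between guide rails whose inner faces are at y -26 and +26 mm (6 mm wide, tops 17 mm above the bench).
- stop (a point): Middle of the black end stop's face, at channel-floor level: jig x +50, y 0, 12 mm above the bench. The stop is 66 mm wide (y), 10 mm high. The board is home when its front edge touches it, its origin then at jig x +18 mm.
- hinge (a point): Middle of the clip's hinge rod: jig x -35, y +45 mm, 26 mm above the bench. The 7 mm rod runs along jig x between posts at x -116 and +46 mm (tops 34 mm above the bench). It lies between the fingers when one presses the pedal and the other stands in the channel.
- clip (a joint): Spring clip, a see-saw on the hinge rod, in rad: 0 = closed, empty, red jaw down; 0.30 = pedal fully down at its stop; about 0.09 = jaw resting on the board. A spring closes it: the pedal needs about 3 N to start and 8 N at the stop. Above about 0.12 the board passes freely under the jaw.
- pedal (a point): Middle of the long blue pedal's top with the clip at 0 (point fixed to the jig: x -50, y +75 mm, 24.5 mm above the bench). Plate spans jig x -111..+11, y +58..+92 mm. At rest its outer side is tilted up 0.30 rad; fully down it is level, its top 15.5 mm above the bench, below the board's top. A fingertip can slide along it holding it down, with the same force anywhere on this line.
- jaw (a point): Lower near edge of the red jaw with the clip at 0 (point fixed to the jig: x +20, y 0, 18 mm above the bench): too low to let the board in. Jaw spans jig x +20..+38, y -8..+8 mm; a blue arm joins it to the hinge rod. With the pedal fully down its underside is about 31 mm above the bench.
- board: Loose green circuit board on a heat-sink plate, 64 (x) by 50 (y) by 10 mm thick, about 90 g, flat in the channel, x along the jig's x, front edge 8 to 38 mm short of the jaw. Origin: centre of its underside, 12 mm above the bench. Rear edge, to be pushed, at board x -32 mm. Black and yellow components stand 10 to 12 mm above its top at board x -13..+1 mm.
- screwdriver: Bystander: red screwdriver lying beside the jig on its -y side.
- capacitor: Bystander: blue can capacitor, 28 mm across, 45 mm high, standing just off the jig's -y edge.
- solder_spool: Bystander: steel-grey solder spool, 52 mm across, 40 mm high, beyond the end stop.
- carton: Bystander: small cardboard carton 50 x 40 x 70 mm standing off the pedal side of the jig.
- brush: Bystander: brush lying on the bench, to the left.
- lantern: Bystander: white lantern body with black foot, 120 mm across, 200 mm high, far left.
- torch_shell: Bystander: yellow torch shell, 160 mm long, far right.
Mind the look-alikes: they are no part of the job. What is shaped like the board but pink or purple is not meant.

How it is judged:
By the outcome, as a careful person would: the job done as asked, in the order asked, and still so for the second after the job is handed in, with the robot touching nothing.
It also fails if it takes over 35 s, if anything falls off the work surface, if the arm or the gripper's body presses on something with over 40 N, if the wrist force passes 120 N, or if a joint passes its speed limit or range.

## Robot

A 7-joint arm with a two-finger parallel gripper is mounted at the origin on the work surface. World frame = base frame: x ahead of the robot, y to its left, z up, the work surface at z = 0. Lengths are in m, angles in rad, forces in N, time in s.
With the tool pointing down it reaches from about 0.4 to 0.85 m from the base axis. Payload 10.4 kg.
Tool frame: the origin (TCP) lies between the finger pads; the fingertips stand 14 mm ahead of it and the grasp point (between the pads) lies 5 mm behind it; z points along the fingers, y is the direction in which the jaws open and shut (so a half turn about z gives the same grasp; the last joint's range is limited). The gripper opens to 87 mm and grips with 3 to 60 N. Pads are 19 mm wide; open, the fingers measure 117 mm over their backs; the gripper's body (75 mm by 190 mm) begins 51 mm behind the grasp point.
Start: joints at [1.246, 0.332, -0.065, 1.46, 0.022, 1.35, -0.088], TCP at [0.186, -0.597, 0.237] pointing down, gripper open.
Joint ranges: [-2.6, 2.6], [-0.5, 2.12], [-1.47, 1.34], [0.16, 2.42], [-1.27, 4.41], [0.06, 2.06], [-2.6, 2.6]. Speed limits (rad/s): [2.22, 2.22, 2.79, 2.79, 3.14, 3.14, 3.14].

## Interface

Orientations are given as a unit quaternion [x, y, z, w].
In Python, from bench import readout, camera, calibration, order gives the robot as it stands.
- The arm moves only by the tool apply_moves, never from a script. Its argument "deltas" is a list of rows, each an object with "translation": the shift along the world's x, y, z in m, a list of three; "turn": the turn, a rotation vector about the world's x, y, z in rad, a list of three; "hand": the finger opening in m, from 0 to 0.087. A call has 1 to 5 rows; each row shifts and turns the pose as measured when the row begins; what a row does not reach is not made up. A row lasts 1/10 s, in which the tool goes at most 50 mm and 8.59 degrees, less where a joint would pass 70% of its speed; a pose out of reach is approached as far as the arm can. A call with a gripper value outside its range is refused whole. The fingers move at their own pace and stop on an object; "newtons" is the grip in N (left out, the last holds). Time passes only in rows, so rows that do not move let the fingers close. It gives the time, the measured TCP pose, the force and the opening at its end, in the units of the state.
- readout.read_state(): the state, without advancing time (a new reading comes with each control period).
- camera(name): name is "side" or "top"; returns the picture (420x560x3 uint8, red, green, blue); there is no depth.
- calibration(name): a dict with "fx", "fy", "cx", "cy" (pixels), "extrinsics" (4x4, takes a point from world to camera coordinates). Camera axes: x right, y down, z forward; pixel columns grow to the right and rows downward; lengths in m; the calibration is good to about 2 mm. A picture is of the moment at which its call begins. calibration takes no time and is no camera call.
- order.close_job(): hands the job in, once; it reports no verdict.
The state is a dict: "time": time; "joint_positions": joint angles; "joint_vel": joint speeds; "joint_torque": joint torques, N m; "ee_pos": TCP position; "eef_rot": TCP orientation; "ft_force": force on the tool from outside, world axes, zero at the start; "torque": the same for the moment, N m; "width": finger opening in m.
Only numpy, scipy, OpenCV 4.12 (cv2) and the standard library are available. Lean on these libraries where they do the work, as an engineer would, in place of code of your own. Each camera call takes 0.05 s, during which the arm holds its last target. There are 200 camera calls.

## Working session

There is one attempt and no reset: what is moved stays moved. The work goes in short steps, Python scripts to look and compute and a tool call to move; the robot and the scene stay as the last step left them, time stands still between calls to the robot, and variables do not carry over. Pictures are saved under pics/ and viewed, about 8 in all and at most 12, crops included, and the job is handed in when it is done.

Besides the shell and the picture viewer there is one more tool, called after "Call:" by a JSON object that holds its "method" and its "body". apply_moves: Moves the arm, as the interface text tells. Its arguments: {"type":"object","properties":{"deltas":{"type":"array","items":{"type":"object","properties":{"translation":{"type":"array","items":{"type":"number"}},"turn":{"type":"array","items":{"type":"number"}},"hand":{"type":"number"}}}},"newtons":{"type":"number"}},"required":["deltas"]}

```bash
mkdir -p pics; ls; python3 - <<'E'
from bench import readout,camera,calibration
import cv2,numpy as np
for n in("top","side"):
    im=camera(n); np.save(f"pics/{n}0.npy",im); cv2.imwrite(f"pics/{n}0.png",im[:,:,::-1])
    c=calibration(n); print(n,c["fx"],c["fy"],c["cx"],c["cy"]); print(np.round(c["extrinsics"],4))
s=readout.read_state(); print(s)
E
```

```text
pics
top 394.84689435522995 394.84689435522995 275.4565494173994 210.69803721295847
[[ 1.390e-02 -9.999e-01  3.000e-04 -3.200e-03]
 [-9.841e-01 -1.380e-02 -1.769e-01  5.494e-01]
 [ 1.769e-01  2.100e-03 -9.842e-01  9.374e-01]
 [ 0.000e+00  0.000e+00  0.000e+00  1.000e+00]]
side 418.5741388486174 418.5741388486174 269.4801325685232 203.09091121006304
[[ 0.9903 -0.1377  0.017  -0.5318]
 [-0.0705 -0.6046 -0.7934  0.0824]
 [ 0.1196  0.7845 -0.6084  0.9306]
 [ 0.      0.      0.      1.    ]]
{'time': 0.1, 'joint_positions': array([ 1.2463873 ,  0.3328219 , -0.06468061,  1.46084984,  0.0216074 ,
        1.34991289, -0.08848454]), 'joint_vel': array([-8.96007990e-04, -1.47025816e-03, -9.58331937e-04, -3.13324752e-03,
        9.30877588e-04, -1.40467825e-03, -6.14196088e-05]), 'joint_torque': array([ 1.07257354e-03, -6.24544716e+01,  2.44105014e-02, -3.90718532e+01,
       -6.15035277e-02,  3.65591759e-02,  3.79050084e-05]), 'ee_pos': array([ 0.1856655 , -0.59643978,  0.23582877]), 'eef_rot': array([ 9.88633958e-01,  1.50341200e-01, -1.32968520e-04, -6.34443007e-04]), 'ft_force': array([ 0.64330474, -0.06627558,  0.03370925]), 'torque': array([-0.04991305,  0.01229264, -0.03908943]), 'width': 0.08727087865852431}
```

View pics/top0.png

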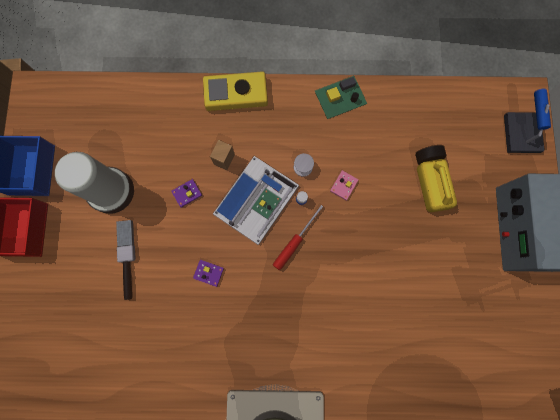

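View pics/side0.png

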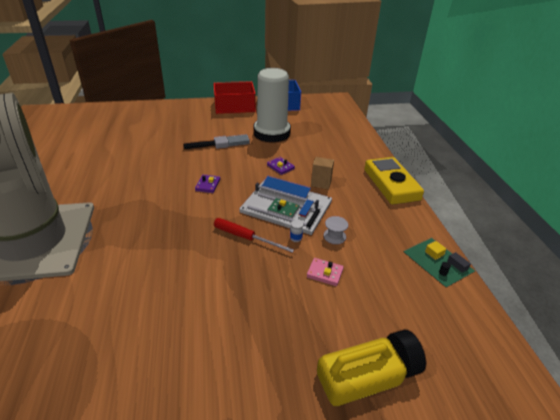

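Top view: the jig is at about (257,200), with the green board in its channel at (267,205). The look-alikes are purple (187,193) and (208,272), pink (344,185), and a big green PCB at (340,97) that lies off the jig. Only the one at (267,205) is small, green and in the channel. I'll confirm that in an enlarged crop.

```bash
python3 - <<'E'
import cv2,numpy as np
a=np.load("pics/top0.npy")[145:255,200:330,::-1]; b=np.load("pics/side0.npy")[165:245,230:360,::-1]
A=cv2.resize(a,None,fx=6,fy=6,interpolation=cv2.INTER_CUBIC)[:590]
cv2.imwrite("pics/topc.png",A[:, :790])
cv2.imwrite("pics/sidec.png",cv2.resize(b,None,fx=6,fy=6,interpolation=cv2.INTER_CUBIC))
E
```

```text
(no output)
```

View pics/topc.png

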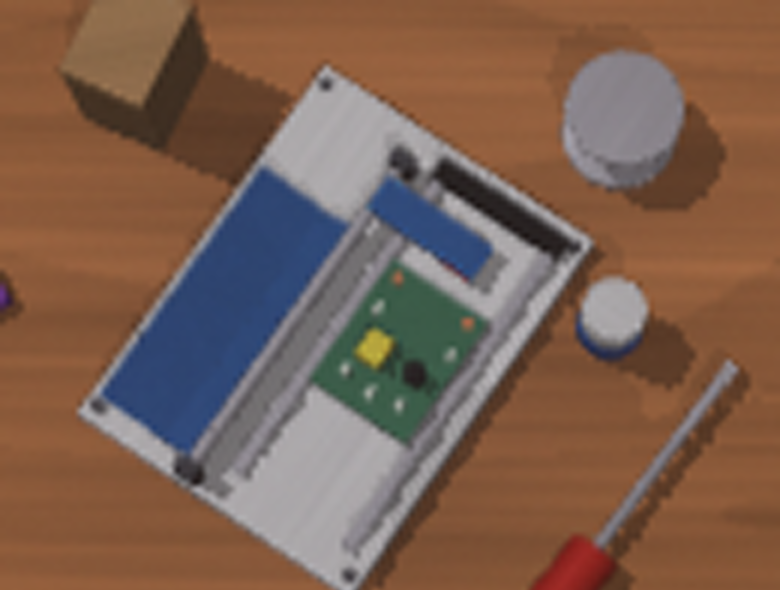

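View pics/sidec.png

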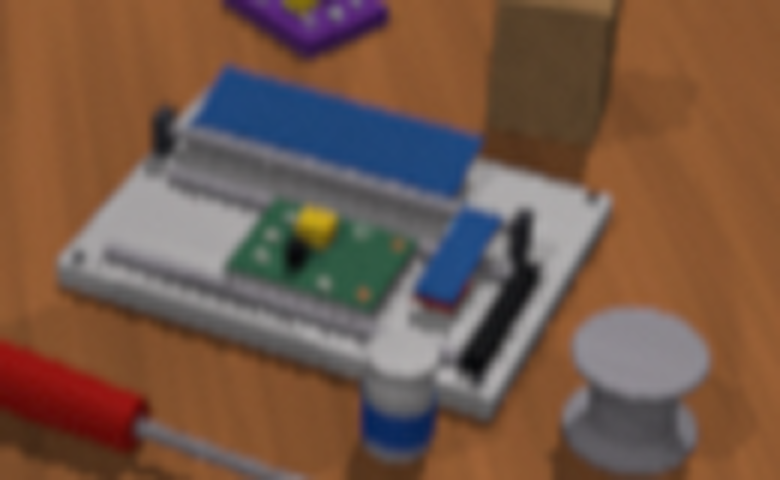

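The crop confirms the green board in the channel, with a yellow and a black component, the blue pedal up and left of it, and the jaw arm and black stop ahead. Next I fit the jig pose from its plate corners (z = 12 mm) and the board from its corners (z = 22 mm), in both views.

```bash
cat > h.py <<'E'
import numpy as np,cv2
from bench import calibration
from scipy.spatial.transform import Rotation as R
def ray(n,uv,z):
    c=calibration(n);E=np.array(c["extrinsics"]);Rm,t=E[:3,:3],E[:3,3]
    uv=np.atleast_2d(uv).astype(float)
    d=np.c_[(uv[:,0]-c["cx"])/c["fx"],(uv[:,1]-c["cy"])/c["fy"],np.ones(len(uv))]@Rm
    o=-Rm.T@t
    return o+d*((z-o[2])/d[:,2])[:,None]
def proj(n,P):
    c=calibration(n);E=np.array(c["extrinsics"]);p=np.atleast_2d(P)@E[:3,:3].T+E[:3,3]
    return np.c_[p[:,0]/p[:,2]*c["fx"]+c["cx"],p[:,1]/p[:,2]*c["fy"]+c["cy"]]
def fit(local,world):
    l,w=np.array(local,float),np.array(world,float)[:,:2]
    lc,wc=l.mean(0),w.mean(0);a,b=l-lc,w-wc
    th=np.arctan2((a[:,0]*b[:,1]-a[:,1]*b[:,0]).sum(),(a*b).sum())
    M=np.array([[np.cos(th),-np.sin(th)],[np.sin(th),np.cos(th)]])
    o=wc-M@lc
    return o,th,M,(w-(l@M.T+o))
E
python3 - <<'E'
from h import *
T=lambda p:(np.array(p)+.5)/6-.5+[200,145]
S=lambda p:(np.array(p)+.5)/6-.5+[230,165]
L=np.array([[68,102],[68,-42],[-122,102],[-122,-42]])/1e3
wt=ray("top",T([[325,65],[595,243],[78,410],[358,594]]),.012)
o,th,M,r=fit(L,wt);print("top",o,th,np.round(r*1e3,1).tolist())
ws=ray("side",S([[612,197],[488,408],[222,68],[60,264]]),.012)
i=[0,1,3];o2,th2,_,r=fit(L[i],ws[i]);print("side",o2,th2,np.round(r*1e3,1).tolist())
B=np.array([[32,25],[32,-25],[-32,25],[-32,-25]])/1e3
for n,f,p in(("top",T,[[398,260],[490,322],[312,382],[410,445]]),("side",S,[[415,245],[385,310],[275,198],[230,262]])):
    w=ray(n,f(p),.022);ob,tb,_,r=fit(B,w);print(n,"board",ob,tb,np.round(r*1e3,1).tolist(),"in jig mm",((ob-o)@M*1e3).round(1),"side jig",((ob-o2)@M*1e3).round(1))
# line check top: stop face etc
P=lambda x,y,z:np.r_[o+M@[x,y],z]
print(6*(proj("top",[P(.05,.033,.022),P(.05,-.033,.022),P(-.111,.058,.0195),P(-.116,.045,.034),P(.046,.045,.034)])-[200,145]))
E
```

```text
top [0.593218   0.01529497] -0.5769441145704235 [[-1.2, 0.6], [-2.1, 1.3], [1.3, -0.0], [2.0, -1.9]]
side [0.59156805 0.01194517] -0.5825034600803666 [[-0.8, 2.4], [-2.4, -2.2], [3.2, -0.3]]
top board [0.57346093 0.02736174] -0.5720894924598996 [[0.0, -1.0], [0.3, 1.0], [-0.3, 0.2], [0.0, -0.2]] in jig mm [-23.1  -0.7] side jig [-23.6   3. ]
side board [0.57513298 0.02580279] -0.5720898701418805 [[-3.8, -2.7], [3.6, 0.0], [-1.4, 0.4], [1.5, 2.3]] in jig mm [-20.9  -1.1] side jig [-21.3   2.6]
[[430.17547057 170.28524354]
 [556.72992428 252.52298137]
 [171.34784352 442.9640646 ]
 [185.80794115 464.32837473]
 [401.61912732 155.20401126]]
```

Call:
{"method": "apply_moves", "body": {"deltas": [{"translation": [0.022, 0.043, -0.005], "turn": [0, 0, 0.14], "hand": 0.07}, {"translation": [0.022, 0.043, -0.005], "turn": [0, 0, 0.14], "hand": 0.07}, {"translation": [0.022, 0.043, -0.005], "turn": [0, 0, 0.14], "hand": 0.07}, {"translation": [0.022, 0.043, -0.005], "turn": [0, 0, 0.14], "hand": 0.07}, {"translation": [0.022, 0.043, -0.005], "turn": [0, 0, 0.14], "hand": 0.07}]}}

```text
time: 0.6
ee_pos: [0.2923, -0.3786, 0.207]
eef_rot: [0.874, 0.486, -0.002, -0.001]
ft_force: [1.0, -1.0, -0.1]
width: 0.0706
```

Call:
{"method": "apply_moves", "body": {"deltas": [{"translation": [0.022, 0.043, -0.005], "turn": [0, 0, 0.14], "hand": 0.07}, {"translation": [0.022, 0.043, -0.005], "turn": [0, 0, 0.14], "hand": 0.07}, {"translation": [0.022, 0.043, -0.005], "turn": [0, 0, 0.14], "hand": 0.07}, {"translation": [0.022, 0.043, -0.005], "turn": [0, 0, 0.14], "hand": 0.07}, {"translation": [0.022, 0.043, -0.005], "turn": [0, 0, 0.14], "hand": 0.07}]}}

```text
time: 1.1
ee_pos: [0.4027, -0.1561, 0.1807]
eef_rot: [0.643, 0.765, -0.003, 0.0]
ft_force: [0.6, -0.7, -0.6]
width: 0.0702
```

Call:
{"method": "apply_moves", "body": {"deltas": [{"translation": [0.022, 0.043, -0.005], "turn": [0, 0, 0.14], "hand": 0.07}, {"translation": [0.022, 0.043, -0.005], "turn": [0, 0, 0.14], "hand": 0.07}, {"translation": [0.022, 0.043, -0.005], "turn": [0, 0, 0.14], "hand": 0.07}, {"translation": [0.022, 0.043, -0.005], "turn": [0, 0, 0.14], "hand": 0.07}, {"translation": [0.022, 0.043, -0.005], "turn": [0, 0, 0.14], "hand": 0.07}]}}

```text
time: 1.6
ee_pos: [0.5139, 0.0663, 0.1553]
eef_rot: [0.329, 0.944, -0.003, 0.003]
ft_force: [0.7, -1.5, 0.0]
width: 0.07
```

Call:
{"method": "apply_moves", "body": {"deltas": [{"translation": [0.032, 0.023, -0.035], "turn": [0, 0, 0.096], "hand": 0.07}, {"translation": [0, 0, 0], "turn": [0, 0, 0], "hand": 0.07}]}}

```text
time: 1.8
ee_pos: [0.5443, 0.0955, 0.1186]
eef_rot: [0.276, 0.961, -0.001, -0.0]
ft_force: [-1.4, -1.5, -1.7]
width: 0.0699
```

```bash
cat > chk.py <<'E'
import sys
from h import *
from bench import readout,camera
o=np.array([.593,.0145]);th=-.575;c,s=np.cos(th),np.sin(th);M=np.array([[c,-s],[s,c]])
st=readout.read_state();p=st["ee_pos"];Q=R.from_quat(st["eef_rot"]).as_matrix()
print("t",st["time"],"tcp",p.round(4),"jig mm",((p[:2]-o)@M*1e3).round(1),"z",(p[2]*1e3).round(1),"F",st["ft_force"].round(1),"w",st["width"])
print("tool y in jig deg",np.degrees(np.arctan2(*(Q[:2,1]@M)[::-1])).round(2),"z axis",Q[:,2].round(4))
if len(sys.argv)>1:
    a=camera("top")[145:255,200:330,::-1]; b=camera("side")[150:245,230:360,::-1]
    f=lambda x:cv2.resize(x,None,fx=5,fy=5,interpolation=cv2.INTER_CUBIC)
    cv2.imwrite(f"pics/{sys.argv[1]}_t.png",f(a));cv2.imwrite(f"pics/{sys.argv[1]}_s.png",f(b))
E
python3 chk.py hover
```

```text
t 1.8 tcp [0.5443 0.0955 0.1186] jig mm [-84.9  41.5] z 118.6 F [-1.4 -1.5 -1.7] w 0.06990493988764464
tool y in jig deg 90.95 z axis [-8.0e-04 -1.9e-03 -1.0e+00]
```

View pics/hover_s.png

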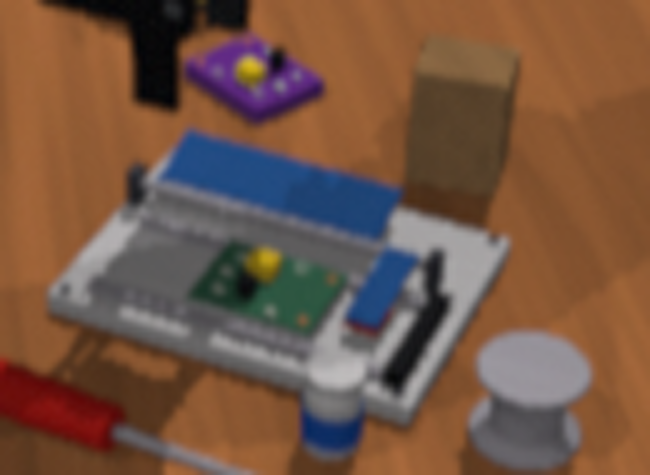

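The side view shows the hand above, with the finger at crop (157,70) clear of everything. I correct and descend to just above the pedal.

Call:
{"method": "apply_moves", "body": {"deltas": [{"translation": [0.002, -0.006, -0.03], "turn": [0, 0, -0.016], "hand": 0.07}, {"translation": [0, 0, -0.025], "turn": [0, 0, 0], "hand": 0.07}, {"translation": [0, 0, 0], "turn": [0, 0, 0], "hand": 0.07}]}}

```text
time: 2.2
ee_pos: [0.5484, 0.0839, 0.0735]
eef_rot: [0.29, 0.957, -0.002, 0.009]
ft_force: [0.1, 0.1, 0.6]
width: 0.0702
```

```bash
python3 chk.py low
```

```text
t 2.2 tcp [0.5484 0.0839 0.0735] jig mm [-75.2  33.9] z 73.5 F [0.1 0.1 0.6] w 0.07022685900470942
tool y in jig deg 89.27 z axis [ 0.0153 -0.0089 -0.9998]
```

View pics/low_s.png

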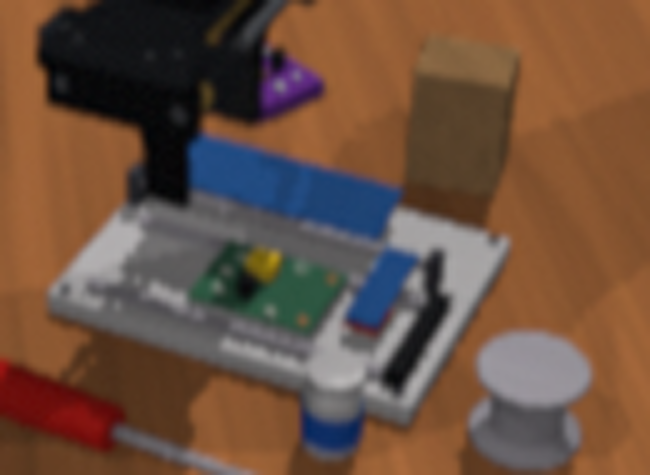

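Call:
{"method": "apply_moves", "body": {"deltas": [{"translation": [0, 0, 0], "turn": [0.008, 0.012, 0], "hand": 0.07}, {"translation": [0, 0, 0], "turn": [0, 0, 0], "hand": 0.07}]}}

```text
time: 2.5
ee_pos: [0.5516, 0.0837, 0.0802]
eef_rot: [0.29, 0.957, 0.001, 0.006]
ft_force: [-0.2, 0.1, -0.5]
width: 0.0699
```

```bash
python3 chk.py; python3 - <<'E'
from h import *
from bench import readout
w=ray("side",np.array([[150,200],[188,205]])/5+[230,150],.0595)[:,:2]
th=-.575;c,s=np.cos(th),np.sin(th);M=np.array([[c,-s],[s,c]])
print((w-[.593,.0145])@M*1e3)
E
```

```text
t 2.5 tcp [0.5516 0.0837 0.0802] jig mm [-72.4  35.6] z 80.2 F [-0.2  0.1 -0.5] w 0.0699159805254743
tool y in jig deg 89.2 z axis [ 1.140e-02 -9.000e-04 -9.999e-01]
[[-79.99986292 -10.73691303]
 [-62.07863705  -6.380472  ]]
```

Call:
{"method": "apply_moves", "body": {"deltas": [{"translation": [-0.002, 0.004, -0.01], "turn": [0, 0.01, 0.014], "hand": 0.07}, {"translation": [0, 0, -0.01], "turn": [0, 0, 0], "hand": 0.07}, {"translation": [0, 0, -0.007], "turn": [0, 0, 0], "hand": 0.07}, {"translation": [0, 0, -0.003], "turn": [0, 0, 0], "hand": 0.07}]}}

```text
time: 2.9
ee_pos: [0.5505, 0.0881, 0.0497]
eef_rot: [0.283, 0.959, 0.0, 0.002]
ft_force: [0.1, -0.2, -0.0]
width: 0.07
```

```bash
python3 chk.py
```

```text
t 2.9 tcp [0.5505 0.0881 0.0497] jig mm [-75.8  38.7] z 49.7 F [ 0.1 -0.2 -0. ] w 0.06995361965200345
tool y in jig deg 90.05 z axis [ 3.6e-03 -8.0e-04 -1.0e+00]
```

Call:
{"method": "apply_moves", "body": {"deltas": [{"translation": [-0.001, -0.001, -0.006], "turn": [0, 0.003, 0], "hand": 0.07}, {"translation": [0, 0, -0.005], "turn": [0, 0, 0], "hand": 0.07}, {"translation": [0, 0, -0.004], "turn": [0, 0, 0], "hand": 0.07}, {"translation": [0, 0, -0.003], "turn": [0, 0, 0], "hand": 0.07}]}}

```text
time: 3.3
ee_pos: [0.5485, 0.086, 0.03]
eef_rot: [0.283, 0.959, -0.002, -0.001]
ft_force: [-7.4, -4.7, 13.6]
width: 0.0697
```

```bash
python3 chk.py
```

```text
t 3.3 tcp [0.5485 0.086  0.03  ] jig mm [-76.3  35.8] z 30.0 F [-7.4 -4.7 13.6] w 0.069720167931725
tool y in jig deg 90.03 z axis [-0.0024 -0.003  -1.    ]
```

Call:
{"method": "apply_moves", "body": {"deltas": [{"translation": [0, 0, 0], "turn": [0, 0, 0], "hand": 0.07}]}}

```text
time: 3.4
ee_pos: [0.5484, 0.0859, 0.0302]
eef_rot: [0.283, 0.959, -0.002, -0.001]
ft_force: [-4.0, -1.4, 9.7]
width: 0.0696
```

```bash
python3 chk.py press
```

```text
t 3.4 tcp [0.5484 0.0859 0.0302] jig mm [-76.3  35.7] z 30.2 F [-4.  -1.4  9.7] w 0.06964218307203032
tool y in jig deg 90.02 z axis [-0.0028 -0.0035 -1.    ]
```

View pics/press_s.png

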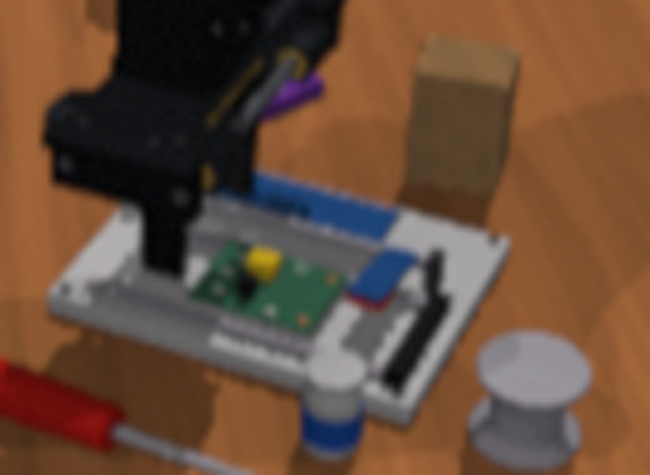

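The pedal is fully down and the jaw is raised clear. The channel finger is at crop (165,250), behind the board. Now I push along jig +x, world direction (0.839, -0.544).

Call:
{"method": "apply_moves", "body": {"deltas": [{"translation": [0.0042, -0.0027, -0.001], "turn": [0, 0, 0], "hand": 0.07}, {"translation": [0.0042, -0.0027, -0.001], "turn": [0, 0, 0], "hand": 0.07}, {"translation": [0.0042, -0.0027, -0.001], "turn": [0, 0, 0], "hand": 0.07}]}}

```text
time: 3.8
ee_pos: [0.5559, 0.0837, 0.0293]
eef_rot: [0.28, 0.96, -0.002, -0.006]
ft_force: [-25.4, 2.6, 32.7]
width: 0.0701
```

```bash
python3 chk.py
```

```text
t 3.8 tcp [0.5559 0.0837 0.0293] jig mm [-68.7  37.9] z 29.3 F [-25.4   2.6  32.7] w 0.07007840040818092
tool y in jig deg 90.43 z axis [-1.180e-02 -8.000e-04 -9.999e-01]
```

Call:
{"method": "apply_moves", "body": {"deltas": [{"translation": [-0.0005, -0.0015, 0.0015], "turn": [0, -0.01, -0.006], "hand": 0.07}, {"translation": [0, 0, 0], "turn": [0, 0, 0], "hand": 0.07}]}}

```text
time: 4.0
ee_pos: [0.5556, 0.0845, 0.0323]
eef_rot: [0.282, 0.959, 0.0, -0.0]
ft_force: [-2.1, -3.5, 6.9]
width: 0.0699
```

```bash
python3 chk.py
```

```text
t 4.0 tcp [0.5556 0.0845 0.0323] jig mm [-69.5  38.4] z 32.3 F [-2.1 -3.5  6.9] w 0.06990043003681166
tool y in jig deg 90.21 z axis [-6.e-04  9.e-04 -1.e+00]
```

Call:
{"method": "apply_moves", "body": {"deltas": [{"translation": [0.0024, -0.0038, -0.001], "turn": [0, 0, 0], "hand": 0.07}, {"translation": [0.0036, -0.0025, 0], "turn": [0, 0, 0], "hand": 0.07}, {"translation": [0.0036, -0.0025, 0], "turn": [0, 0, 0], "hand": 0.07}]}}

```text
time: 4.3
ee_pos: [0.5637, 0.0797, 0.0322]
eef_rot: [0.28, 0.96, 0.002, -0.002]
ft_force: [-5.3, 1.4, 6.7]
width: 0.0702
```

```bash
python3 chk.py
```

```text
t 4.3 tcp [0.5637 0.0797 0.0322] jig mm [-60.   38.8] z 32.2 F [-5.3  1.4  6.7] w 0.07015139472045387
tool y in jig deg 90.45 z axis [-0.0023  0.0039 -1.    ]
```

Call:
{"method": "apply_moves", "body": {"deltas": [{"translation": [0.0034, -0.0035, -0.001], "turn": [-0.002, -0.002, -0.005], "hand": 0.07}, {"translation": [0.0037, -0.003, -0.0005], "turn": [0, 0, -0.002], "hand": 0.07}, {"translation": [0.0037, -0.003, -0.0003], "turn": [0, 0, 0], "hand": 0.07}]}}

```text
time: 4.6
ee_pos: [0.5714, 0.0751, 0.0309]
eef_rot: [0.281, 0.96, 0.002, -0.004]
ft_force: [-11.9, 3.0, 12.7]
width: 0.07
```

```bash
python3 chk.py mid
```

```text
t 4.6 tcp [0.5714 0.0751 0.0309] jig mm [-51.   39.1] z 30.9 F [-11.9   3.   12.7] w 0.06997685288342635
tool y in jig deg 90.29 z axis [-0.0061  0.0058 -1.    ]
```

View pics/mid_s.png

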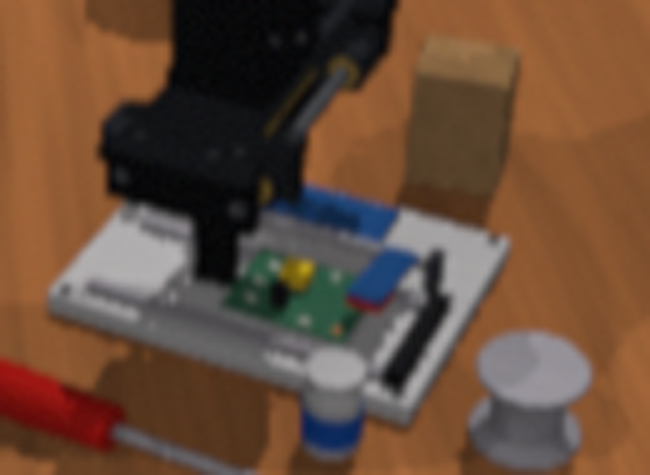

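The board is moving under the raised jaw. It now spans crop x 225–360, about 27 mm short of home, so I keep pushing.

Call:
{"method": "apply_moves", "body": {"deltas": [{"translation": [0.0035, -0.0035, 0.0003], "turn": [-0.004, -0.004, -0.005], "hand": 0.07}, {"translation": [0.0037, -0.003, -0.0003], "turn": [0, 0, 0], "hand": 0.07}, {"translation": [0.0037, -0.003, -0.0003], "turn": [0, 0, 0], "hand": 0.07}, {"translation": [0.0037, -0.003, -0.0003], "turn": [0, 0, 0], "hand": 0.07}]}}

```text
time: 5.1
ee_pos: [0.5814, 0.0692, 0.0307]
eef_rot: [0.281, 0.96, 0.002, -0.006]
ft_force: [-11.2, 3.0, 11.9]
width: 0.0701
```

```bash
python3 chk.py
```

```text
t 5.1 tcp [0.5814 0.0692 0.0307] jig mm [-39.4  39.6] z 30.7 F [-11.2   3.   11.9] w 0.07010037446346958
tool y in jig deg 90.36 z axis [-0.0107  0.0066 -0.9999]
```

Call:
{"method": "apply_moves", "body": {"deltas": [{"translation": [0.0033, -0.0038, 0.0003], "turn": [-0.006, -0.008, -0.005], "hand": 0.07}, {"translation": [0.0037, -0.0032, -0.0003], "turn": [0, -0.002, 0], "hand": 0.07}, {"translation": [0.0037, -0.0032, -0.0003], "turn": [0, -0.002, 0], "hand": 0.07}]}}

```text
time: 5.4
ee_pos: [0.5891, 0.0643, 0.0308]
eef_rot: [0.281, 0.96, 0.002, -0.003]
ft_force: [-10.9, 3.3, 10.2]
width: 0.0701
```

```bash
python3 chk.py
```

```text
t 5.4 tcp [0.5891 0.0643 0.0308] jig mm [-30.4  39.7] z 30.8 F [-10.9   3.3  10.2] w 0.07007802351166961
tool y in jig deg 90.34 z axis [-0.0041  0.0049 -1.    ]
```

Call:
{"method": "apply_moves", "body": {"deltas": [{"translation": [0.0033, -0.0035, 0], "turn": [-0.004, -0.004, -0.005], "hand": 0.07}, {"translation": [0.0035, -0.003, -0.0003], "turn": [0, -0.002, 0], "hand": 0.07}]}}

```text
time: 5.6
ee_pos: [0.5925, 0.0621, 0.0306]
eef_rot: [0.282, 0.96, 0.001, -0.003]
ft_force: [-21.2, 7.2, 17.6]
width: 0.0702
```

```bash
python3 chk.py near
```

```text
t 5.6 tcp [0.5925 0.0621 0.0306] jig mm [-26.3  39.7] z 30.6 F [-21.2   7.2  17.6] w 0.07021428579487789
tool y in jig deg 90.23 z axis [-0.0046  0.0044 -1.    ]
```

View pics/near_s.png

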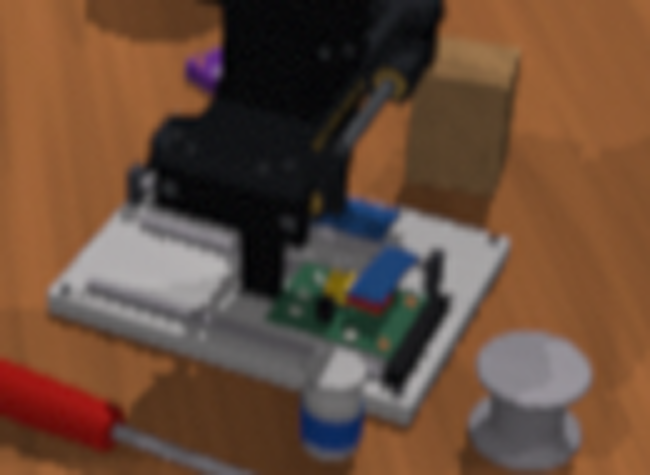

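The green front edge reaches the black stop at crop (420,335), and the resisting force has jumped to about 22 N. One more short push will confirm it's seated.

Call:
{"method": "apply_moves", "body": {"deltas": [{"translation": [0.003, -0.002, 0], "turn": [0, 0, 0], "hand": 0.07}, {"translation": [0.003, -0.002, 0], "turn": [0, 0, 0], "hand": 0.07}]}}

```text
time: 5.9
ee_pos: [0.5927, 0.0621, 0.0307]
eef_rot: [0.281, 0.96, 0.001, -0.009]
ft_force: [-15.9, 3.3, 16.6]
width: 0.0699
```

```bash
python3 chk.py
```

```text
t 5.9 tcp [0.5927 0.0621 0.0307] jig mm [-26.2  39.8] z 30.7 F [-15.9   3.3  16.6] w 0.06994913703616437
tool y in jig deg 90.33 z axis [-0.0167  0.0065 -0.9998]
```

The TCP no longer advances, so the board is home. I back off about 4 mm along the channel with the pedal still held, then rise straight up.

Call:
{"method": "apply_moves", "body": {"deltas": [{"translation": [-0.003, 0.0015, 0], "turn": [-0.005, -0.012, 0], "hand": 0.07}, {"translation": [-0.0025, 0.0015, 0], "turn": [0, 0, 0], "hand": 0.07}]}}

```text
time: 6.1
ee_pos: [0.5898, 0.0649, 0.0323]
eef_rot: [0.282, 0.96, 0.001, 0.0]
ft_force: [4.2, -3.0, 6.1]
width: 0.0698
```

```bash
python3 chk.py back
```

```text
t 6.1 tcp [0.5898 0.0649 0.0323] jig mm [-30.1  40.6] z 32.3 F [ 4.2 -3.   6.1] w 0.0698228936939238
tool y in jig deg 90.24 z axis [ 9.0e-04  1.4e-03 -1.0e+00]
```

View pics/back_s.png

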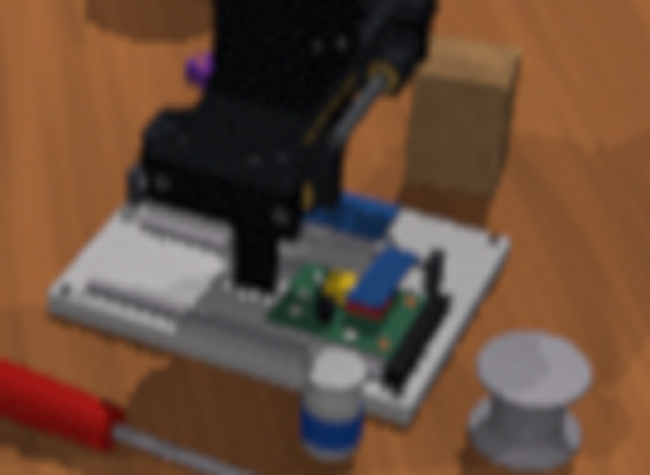

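The board stayed against the stop with its front at crop (415,335), and the finger is clear of its rear edge. Now I rise gently.

Call:
{"method": "apply_moves", "body": {"deltas": [{"translation": [0, 0, 0.003], "turn": [0, 0, 0], "hand": 0.07}, {"translation": [0, 0, 0.004], "turn": [0, 0, 0], "hand": 0.07}, {"translation": [0, 0, 0.006], "turn": [0, 0, 0], "hand": 0.07}, {"translation": [0, 0, 0.015], "turn": [0, 0, 0], "hand": 0.07}, {"translation": [0, 0, 0.025], "turn": [0, 0, 0], "hand": 0.07}]}}

```text
time: 6.7
ee_pos: [0.5878, 0.065, 0.0853]
eef_rot: [0.281, 0.96, 0.0, -0.003]
ft_force: [0.5, -0.0, -0.5]
width: 0.0698
```

Call:
{"method": "apply_moves", "body": {"deltas": [{"translation": [-0.01, 0, 0.03], "turn": [0, 0, 0], "hand": 0.07}, {"translation": [-0.03, 0, 0.03], "turn": [0, 0, 0], "hand": 0.07}, {"translation": [-0.03, 0, 0.02], "turn": [0, 0, 0], "hand": 0.07}, {"translation": [-0.02, 0, 0.01], "turn": [0, 0, 0], "hand": 0.07}, {"translation": [0, 0, 0], "turn": [0, 0, 0], "hand": 0.07}]}}

```text
time: 7.2
ee_pos: [0.4959, 0.0663, 0.185]
eef_rot: [0.281, 0.96, 0.001, -0.0]
ft_force: [0.1, -0.5, -1.1]
width: 0.07
```

```bash
python3 chk.py end
```

```text
t 7.2 tcp [0.4959 0.0663 0.185 ] jig mm [-109.7   -9.3] z 185.0 F [ 0.1 -0.5 -1.1] w 0.06996275731991015
tool y in jig deg 90.32 z axis [ 3.0e-04  1.3e-03 -1.0e+00]
```

View pics/end_s.png

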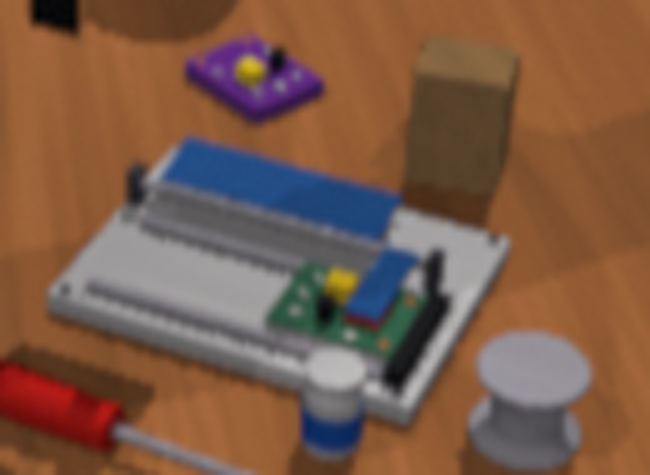

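```bash
python3 - <<'E'
from h import *
th=-.575;c,s=np.cos(th),np.sin(th);M=np.array([[c,-s],[s,c]])
# side: rear-right board corner, then front near-side edge at stop; stop top near corners
J=lambda p,z:((ray("side",(np.array(p)+.5)/5-.5+[230,150],z)[:,:2]-[.593,.0145])@M*1e3).round(1)
print("rear corner",J([[267,325]],.022),"front at stop",J([[388,352]],.022),"stop top",J([[390,358]],.022))
t=cv2.imread("pics/end_t.png");hsv=cv2.cvtColor(t,cv2.COLOR_BGR2HSV)
m=cv2.inRange(hsv,(55,70,30),(90,255,160));ys,xs=np.nonzero(m)
w=(ray("top",(np.c_[xs,ys]+.5)/5-.5+[200,145],.022)[:,:2]-[.593,.0145])@M*1e3
k=(abs(w[:,1])<30)
print("top green jig x,y range",np.percentile(w[k],[1,99],axis=0).round(1),k.sum())
t0=cv2.resize(np.load("pics/top0.npy")[145:255,200:330,::-1],None,fx=5,fy=5,interpolation=cv2.INTER_CUBIC)
m=cv2.inRange(cv2.cvtColor(t0,cv2.COLOR_BGR2HSV),(55,70,30),(90,255,160));ys,xs=np.nonzero(m)
w=(ray("top",(np.c_[xs,ys]+.5)/5-.5+[200,145],.022)[:,:2]-[.593,.0145])@M*1e3;k=abs(w[:,1])<30
print("start",np.percentile(w[k],[1,99],axis=0).round(1))
E
```

```text
rear corner [[-11.  -28.7]] front at stop [[ 47.2 -22.1]] stop top [[ 49.5 -25.7]]
top green jig x,y range [[ -9.7 -21.6]
 [ 48.2  24.2]] 3086
start [[-54.4 -21.8]
 [  6.2  25.6]]
```

View pics/end_t.png

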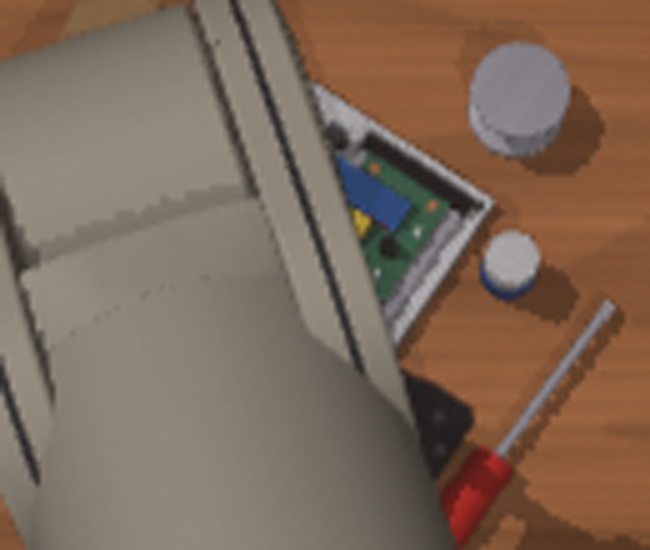

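The top view shows the board's front edge flush along the black stop, with the front moved from jig x 6 to 48 mm as expected. The bystanders in view haven't moved. Handing in.

```bash
python3 -c "
from bench import order
print(order.close_job())"
```

```text
the job is handed in; nothing more can be done
None
```

The board is loaded and the clip is clamping it; I handed the job in at about 7 s of the 35 s allowed. I pressed the pedal with one fingertip and pushed the board about 42 mm under the raised jaw with the other. I then backed off, let the clip up and moved the hand clear.

**Board home:** in the last push rows the tool stopped advancing while the resistance held at about 16–22 N. The top view then showed the green front edge flush along the black stop.

**Clip and bystanders:** the side view showed the red jaw resting on the board and the pedal back up. The bystanders in the final views had not moved, though those views did not show every object on the bench.

**What disagreed or went high:**
- The measured front edge (47–48 mm) fell 2–3 mm short of the nominal 50 mm. The calibration is only good to about 2 mm, so I treated this as measurement error.
- The arm hid the board's rear from the top camera at the end, so that view could not check it. The side view put a rear corner at -11 mm against a nominal -14 mm.
- Early in the push, the fingertip briefly pressed the pedal onto its stop with about 33 N vertical. I eased it at once.

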